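# Bring the stage insert out over the end of the shelf

### The job

The flat metal stage insert lies askew on the low black shelf, too flat for a gloved hand to take up. With your fingertips push it back until its long side lies square against the rail along the shelf's far side, then push it along the rail to the left until about 4 cm of it sticks out past the shelf's left end, still lying flat and against the rail. Only push it, do not lift it, and leave the things standing around it alone.

Things in the scene. Friction and masses are not known exactly. Their poses are not given: they have to be found in the camera images.
- insert: the stage insert: a flat bare-aluminium plate, 160 mm long (its y) by 110 mm wide (its x) by 6 mm thick, about 0.24 kg, with a 77 by 26 mm window through its middle, long way along y. Loose; lies flat on the shelf and slides under a few newtons. Origin: centre of its underside; z up, +y towards the shelf's left end and +x towards the rail, give or take its skew
- insert_lead (a point): middle of the insert's left short edge (80 mm along +y from its centre), at half its thickness: the end that has to stick out. Axes as the insert's
- insert_far_left (a point): the insert's corner at its left end on the rail side (+55 mm x, +80 mm y from its centre), at half its thickness
- insert_far_right (a point): the insert's corner at its right end on the rail side (+55 mm x, -80 mm y from its centre), at half its thickness
- shelf: the shelf: a fixed black perforated plate, 250 mm deep (its x, away from the robot) by 450 mm long (its y, right to left), 12.7 mm thick, on four posts; its top is 75 mm above the work surface. An aluminium stop rail, 12 mm thick and 18 mm high above the top, runs along its whole far (+x) side; the near side and both ends are open. Origin: its centre at work-surface level; turned up to 0.2 rad
- shelf_edge (a point): middle of the shelf's left end edge, on its top surface (225 mm along the shelf's +y from its centre, 75 mm up). Axes as the shelf's
- rail_face (a point): middle of the rail's near face, where it meets the shelf's top: the insert's long side must come against this face, which lies 113 mm along the shelf's +x from its centre line. Axes as the shelf's
- objective: a microscope objective lens, 33 mm in diameter and 50 mm tall, standing on the right end of the shelf, nearer the robot. Not part of the job. Origin: centre of its underside
- oil_bottle: a small amber dropper bottle, 28 mm in diameter and 58 mm tall, standing on the right end of the shelf, nearer the rail. Not part of the job. Origin: centre of its underside
- slide_box: a closed slide box, 83 by 98 by 35 mm, on the table to the right, between robot and shelf. Not part of the job. Origin: centre of its underside
- mouse: a black computer mouse, 105 by 58 by 31 mm, on the table to the left, between robot and shelf. Not part of the job. Origin: centre of its underside

How it is judged (in metres and radians):
On the way, in this order (a step that is already met when the one before it is completed fails the run):
1. the insert's long side lies against the rail: both of its rail-side corners within 5 mm of the rail's face (x of each of insert_far_left, insert_far_right in the frame of rail_face above -0.005 m), for 0.2 s.
2. the insert's left end sticks out 28 to 52 mm past the shelf's left end (y of insert_lead in the frame of shelf_edge between 0.028 and 0.052 m), for 0.2 s.
At the end, for the whole second after the job is handed in: The insert rests flat on the shelf (within 4 mm of its top, tilt under 0.05 rad), both rail-side corners within 8 mm of the rail's face, its left end 28 to 52 mm past the shelf's left end, at rest and let go (all of step 2 and x of each of insert_far_left, insert_far_right in the frame of rail_face above -0.008 m and z of insert in the frame of shelf_edge between -0.004 and 0.004 m and angle between insert's own z axis and vertical below 0.05 rad and linear speed of insert below 0.01 m/s); the robot touches nothing.
It fails at once if the insert is lifted (over 8 mm off the shelf) or drops (z of insert in the frame of shelf_edge above 0.008 m or z of insert in the frame of shelf_edge below -0.02 m).
It fails at once if the insert is tipped by more than 0.15 rad (angle between insert's own z axis and vertical above 0.15 rad).
It fails at once if the objective is moved by more than 15 mm or tipped (distance of objective from where it was at the start of the episode above 0.015 m or angle between objective's own z axis and vertical above 0.3 rad).
It fails at once if the oil bottle is moved by more than 15 mm or tipped (distance of oil_bottle from where it was at the start of the episode above 0.015 m or angle between oil_bottle's own z axis and vertical above 0.3 rad).
It fails at once if the slide box or the mouse is moved by more than 15 mm (distance of any of slide_box, mouse from where it was at the start of the episode above 0.015 m).
It also fails if it takes over 64 s, if anything falls off the work surface, if the arm or the gripper's body presses on something with over 40 N, if the wrist force passes 120 N, or if a joint passes its speed limit or range.

### The arm

A 6-joint arm with a two-finger parallel gripper is mounted at the origin on the work surface. World frame = base frame: x ahead of the robot, y to its left, z up, the work surface at z = 0. Lengths are in m, angles in degrees, forces in N, time in s.
With the tool pointing down it reaches from about 0.35 to 0.925 m from the base axis. Payload 6.4 kg.
Tool frame: the origin (TCP) lies midway between the tips of the shut fingers; the grasp point (between the pads) lies 19 mm behind it (env.tcp_to_grasp is the z of the grasp point in the tool frame, in m); z points along the fingers, y is the line along which they close (so a half turn about z gives the same grasp; the last joint's range is limited). The gripper opens to 94 mm and grips with 3 to 60 N. Pads are 16 mm wide; open, the fingers measure 119 mm over their backs; the gripper's body (75 mm by 177 mm) begins 78 mm behind the grasp point.
Start: joints at [-9.975, 14.043, 89.255, -0, 76.702, -9.975], TCP at [0.65, 0, 0.205] pointing down, gripper open.
Joint ranges: [-179.41, 179.41], [-58.25, 129.5], [7.25, 145.43], [-54.29, 234.29], [11.92, 165.04], [-157.13, 157.13]. Speed limits (degrees/s): [147.25, 147.25, 180, 180, 180, 180].

### API

Orientations are given as a 3x3 rotation matrix whose columns are the frame's x, y, z axes.
In Python, from cell import env gives the robot as it stands.
- The arm moves only by the shell command python3 -m crank 'ROWS'. ROWS is JSON, a list of rows, each a list of 3 entries, a list of its own where there are three numbers: the turn, a rotation vector about the world's x, y, z in rad, then the shift along the world's x, y, z in m, then the closure, from -1 (fully open) to 1 (shut), so that 0 is half open. A call has 1 to 12 rows; each row shifts and turns the commanded pose from where the row before left it; what a row does not reach is not made up. A row lasts 1/12 s, in which the tool goes at most 41.7 mm and 7.16 degrees, less where a joint would pass 70% of its speed; a pose out of reach is approached as far as the arm can. A call is refused whole if a number of a shift passes 0.0417 or a number of a turn 0.125, either way. A call with a gripper value outside its range is refused whole. The fingers move at their own pace and stop on an object; the grip force is fixed at half the most. Time passes only in rows, so rows that do not move let the fingers close. It gives the time, the measured TCP pose, the force, the opening and the grip force at its end, in the units of the state.
- env.get_state(): the state, without advancing time (a new reading comes with each control period).
- env.grab_frame(name): name is "scene" or "side" or "wrist"; returns the picture (384x512x3 uint8, red, green, blue); there is no depth.
- env.get_calibration(name): a dict with "intrinsics" (3x3 intrinsics, pixels), "k1" (the pictures are not rectified: a ray, as slopes to the right and down, at radius r is drawn at 1 + k1 r^2 times it, then the intrinsics apply), "world_to_cam" (4x4, takes a point from world to camera coordinates). Camera axes: x right, y down, z forward; pixel columns grow to the right and rows downward; lengths in m; the calibration is good to about 2 mm. A picture is of the moment at which its call begins: read the wrist's pose just before it. get_calibration takes no time and is no camera call; for the wrist camera it gives the pose at the moment of the call.
- env.close_job(): hands the job in; it is judged then, once.
The state is a dict: "t": time; "qpos": joint angles; "qd": joint speeds; "effort": joint torques, N m; "tool_pos": TCP position; "orientation": TCP orientation; "ft_force": force on the tool from outside, world axes, zero at the start; "wrist_torque": the same for the moment, N m; "width": finger opening in m; "grasp_force": force on a finger pad.
Only numpy, scipy, OpenCV 4.12 (cv2) and the standard library are available. Lean on these libraries where they do the work, as an engineer would, in place of code of your own. Each camera call takes 0.05 s, during which the arm holds its last target. There are 200 camera calls.

## Working session

There is one attempt and no reset: what is moved stays moved. The work goes in short steps, Python scripts to look and compute and a shell command to move; the robot and the scene stay as the last step left them, time stands still between calls to the robot, and variables do not carry over. Pictures are saved under pics/ and viewed, at most 10 in all, crops included, and the job is handed in when it is done.

```bash
mkdir -p pics
cat > h.py <<'E'
import numpy as np, cv2
from cell import env
def snap(n,f):
    c=env.get_calibration(n); im=env.grab_frame(n)
    cv2.imwrite(f,cv2.cvtColor(im,cv2.COLOR_RGB2BGR)); np.save(f+'.npy',c,allow_pickle=True); return im,c
def unproj(c,uv,z):
    K=np.array(c['intrinsics']);T=np.array(c['world_to_cam'])
    p=cv2.undistortPoints(np.array(uv,float).reshape(-1,1,2),K,np.array([c['k1'],0,0,0.]),criteria=None) if 0 else cv2.undistortPoints(np.array(uv,float).reshape(-1,1,2),K,np.array([c['k1'],0,0,0.]))
    p=p.reshape(-1,2); R=T[:3,:3];o=-R.T@T[:3,3]
    d=np.c_[p,np.ones(len(p))]@R
    return o+d*((z-o[2])/d[:,2])[:,None]
def proj(c,P):
    T=np.array(c['world_to_cam']);K=np.array(c['intrinsics'])
    return cv2.projectPoints(np.array(P,float).reshape(-1,1,3),cv2.Rodrigues(T[:3,:3])[0],T[:3,3],K,np.array([c['k1'],0,0,0.]))[0].reshape(-1,2)
E
python3 - <<'E'
from h import *
a,_=snap('scene','pics/a.png');b,_=snap('side','pics/b.png')
print(env.get_state()['t'])
cv2.imwrite('pics/ab.png',cv2.cvtColor(cv2.resize(a,(800,600),interpolation=2),4))
cv2.imwrite('pics/bb.png',cv2.cvtColor(cv2.resize(b,(800,600),interpolation=2),4))
E
```

```text
0.1
```

View pics/ab.png

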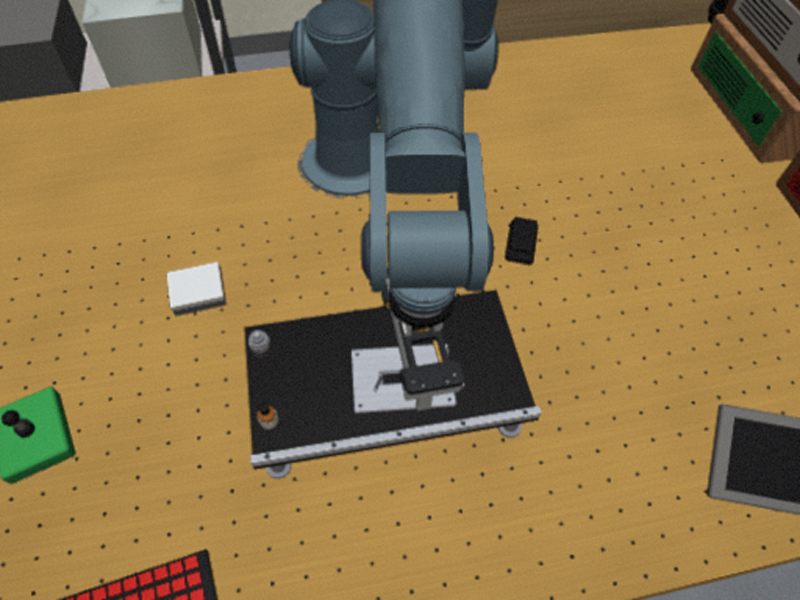

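View pics/bb.png

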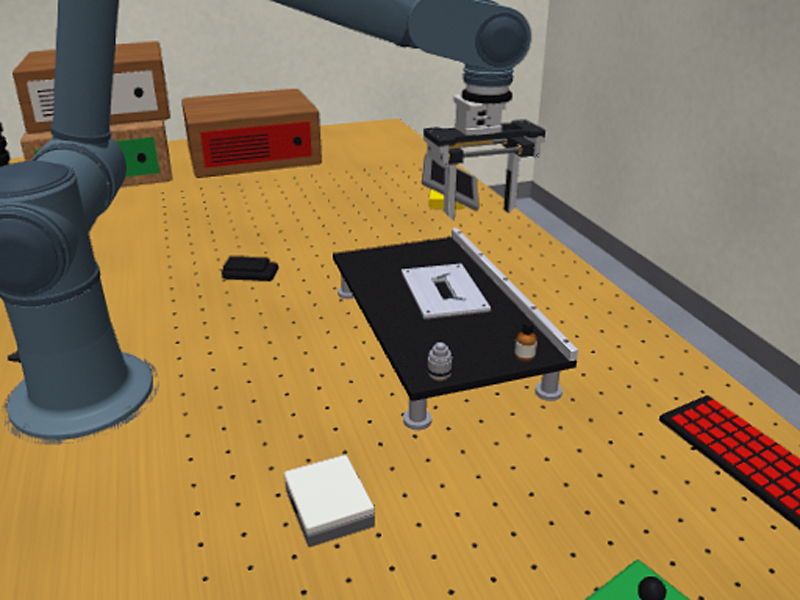

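Run:
```python
import cv2
a=cv2.imread('pics/a.png');b=cv2.imread('pics/b.png')
cv2.imwrite('pics/ac.png',cv2.resize(a[180:305,150:350],None,fx=4,fy=4,interpolation=2))
cv2.imwrite('pics/bc.png',cv2.resize(b[140:260,210:370],None,fx=5,fy=5,interpolation=2))
```

```text
(no output)
```

View pics/ac.png

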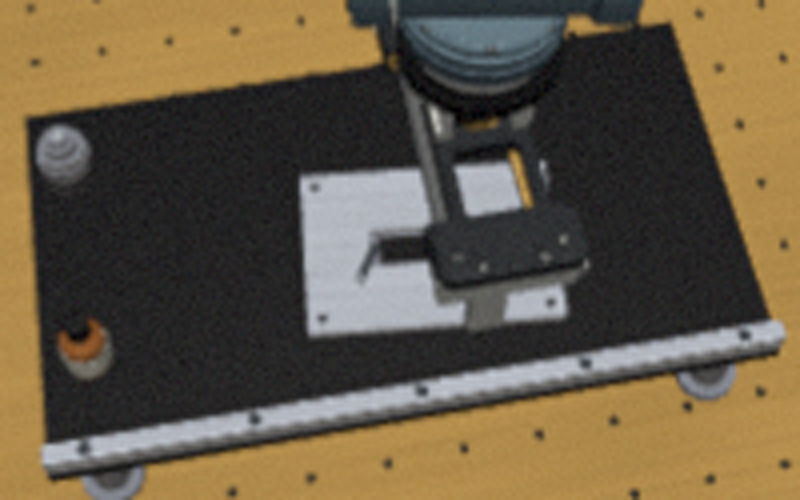

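View pics/bc.png

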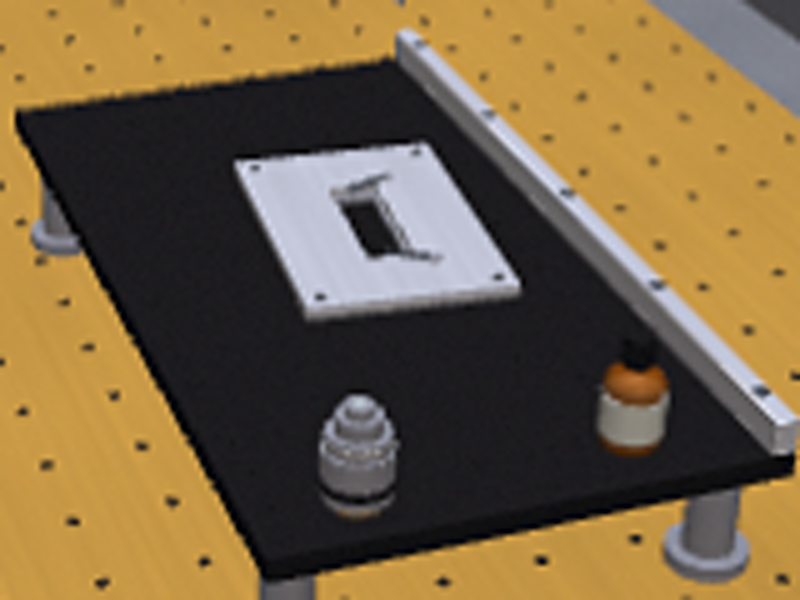

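```bash
cat > m.py <<'E'
from h import *
from math import atan2
def fit(model,uvc,cs,x0,z):
    from scipy.optimize import least_squares
    def P(x):
        c,s=np.cos(x[2]),np.sin(x[2]);return np.c_[np.array(model)[:,:2]@np.array([[c,s],[-s,c]])+x[:2],z if np.ndim(z) else [z]*len(model)]
    r=least_squares(lambda x:np.concatenate([proj(c,P(x)[i])[0]-uv for c,i,uv in uvc]),x0)
    return r.x,np.abs(r.fun).max()
E
python3 - <<'E'
from m import *
ca=np.load('pics/a.png.npy',allow_pickle=True).item();cb=np.load('pics/b.png.npy',allow_pickle=True).item()
A=lambda u,v:np.array([150+(u+.5)/4-.5,180+(v+.5)/4-.5]);B=lambda u,v:np.array([210+(u+.5)/5-.5,140+(v+.5)/5-.5])
# insert model NR,FR,FL,NL
M=[(-.055,-.08),(.055,-.08),(.055,.08),(-.055,.08)]
x,e=fit(M,[(ca,0,A(301,175)),(ca,1,A(308,336)),(ca,2,A(568,315)),(cb,0,B(307,309)),(cb,1,B(521,287)),(cb,2,B(428,143)),(cb,3,B(235,160))],0,[.65,0,0],.081)
print('insert',x,e)
S=[(-.125,-.225),(-.125,.225),(.113,-.225),(.113,.225),(.113,.225)]
y,e=fit(S,[(ca,0,A(28,117)),(ca,1,A(671,24)),(ca,2,A(45,447)),(ca,3,A(780,322)),(cb,1,B(17,115)),(cb,0,B(268,573)),(cb,3,B(397,33)),(cb,2,B(772,427)),(cb,4,B(396,65))],0,[.65,0,0],[.075,.075,.093,.093,.075])
print('shelf',y,e)
print('obj',unproj(ca,[A(65,178)],.075),unproj(cb,[B(358,505)],.075),'oil',unproj(ca,[A(88,370)],.075),unproj(cb,[B(632,448)],.075))
c,s=np.cos(y[2]),np.sin(y[2]);R=np.array([[c,-s],[s,c]])
a=x[2];Q=np.array(M)@np.array([[np.cos(a),np.sin(a)],[-np.sin(a),np.cos(a)]])+x[:2]
print('corners in shelf',(Q-y[:2])@R, 'world',Q)
print(env.get_state()['orientation'])
E
```

```text
insert [ 0.59143062 -0.00222389 -0.11658583] 0.7355552827813199
shelf [ 0.57196571 -0.02739559 -0.0159219 ] 2.6032724055234837
obj [[ 0.4954874  -0.22650075  0.075     ]] [[ 0.4941268  -0.22703176  0.075     ]] oil [[ 0.63179997 -0.22326745  0.075     ]] [[ 0.62593938 -0.22681264  0.075     ]]
corners in shelf [[-0.04369942 -0.04858943]
 [ 0.06574373 -0.05964377]
 [ 0.08182277  0.09954626]
 [-0.02762038  0.1106006 ]] world [[ 0.52749823 -0.07528311]
 [ 0.6367515  -0.08807852]
 [ 0.65536301  0.07083533]
 [ 0.54610973  0.08363074]]
[[-8.59819033e-06  9.99998551e-01 -1.70212058e-03]
 [ 9.99999953e-01  9.11921189e-06  3.06093911e-04]
 [ 3.06108990e-04 -1.70211787e-03 -9.99998505e-01]]
```

Run:
```python
from m import *
ca=np.load('pics/a.png.npy',allow_pickle=True).item();cb=np.load('pics/b.png.npy',allow_pickle=True).item()
A=lambda u,v:np.array([150+(u+.5)/4-.5,180+(v+.5)/4-.5]);B=lambda u,v:np.array([210+(u+.5)/5-.5,140+(v+.5)/5-.5])
print('A near R,L',unproj(ca,[A(28,117),A(671,24)],.075),'rail top R,L',unproj(ca,[A(45,447),A(780,322)],.093))
print('B near R,L',unproj(cb,[B(268,573),B(17,115)],.075),'rail top R,L',unproj(cb,[B(772,427),B(397,33)],.093),unproj(cb,[B(396,65)],.075))
print('A ins',unproj(ca,[A(301,175),A(308,336),A(568,315)],.081),'B',unproj(cb,[B(307,309),B(521,287),B(428,143),B(235,160)],.081))
```

```text
A near R,L [[ 0.4440651  -0.24730345  0.075     ]
 [ 0.4514244   0.19938058  0.075     ]] rail top R,L [[ 0.68247448 -0.24980493  0.093     ]
 [ 0.6882941   0.1959139   0.093     ]]
B near R,L [[ 0.4415752  -0.25895426  0.075     ]
 [ 0.44998209  0.19171122  0.075     ]] rail top R,L [[ 0.67797511 -0.25530153  0.093     ]
 [ 0.68821394  0.19193992  0.093     ]] [[0.68547993 0.18520531 0.075     ]]
A ins [[ 0.52541665 -0.07453513  0.081     ]
 [ 0.63743797 -0.08819346  0.081     ]
 [ 0.65406548  0.07200786  0.081     ]] B [[ 0.52780569 -0.07661601  0.081     ]
 [ 0.63599067 -0.09096113  0.081     ]
 [ 0.65625473  0.07058028  0.081     ]
 [ 0.54704919  0.0854817   0.081     ]]
```

```bash
python3 -m crank '[[[0,0,0.125],[-0.0125,0,0],-1],[[0,0,0.125],[-0.0125,0,0],-1],[[0,0,0.125],[-0.0125,0,0],-1],[[0,0,0.125],[-0.0125,0,0],-1],[[0,0,0.125],[-0.0125,0,0],-1],[[0,0,0.125],[-0.0125,0,0],-1],[[0,0,0.125],[-0.0125,0,0],-1],[[0,0,0.125],[-0.0125,0,0],-1],[[0,0,0.125],[-0.0125,0,0],-1],[[0,0,0.125],[-0.0125,0,0],-1],[[0,0,0.125],[-0.0125,0,0],-1],[[0,0,0.125],[-0.0125,0,0],-1]]'
python3 -m crank '[[[0,0,0.054],[0,0.004,-0.03],-1],[[0,0,0],[0,0,-0.03],-1],[[0,0,0],[0,0,-0.03],-1],[[0,0,0],[0,0,-0.01],-1],[[0,0,0],[0,0,0],-1],[[0,0,0],[0,0,0],-1]]'
```

```text
t: 1.1
tool_pos: [0.499, 0.0001, 0.205]
orientation: [[-0.998, 0.065, -0.001], [0.065, 0.998, 0.0], [0.001, 0.0, -1.0]]
ft_force: [0.2, 0.2, -1.1]
width: 0.0938
grasp_force: 0.0
t: 1.6
tool_pos: [0.5002, 0.0039, 0.1059]
orientation: [[-1.0, 0.017, -0.0], [0.017, 1.0, 0.0], [0.0, 0.0, -1.0]]
ft_force: [0.9, 0.2, 0.2]
width: 0.0942
grasp_force: 0.0
```

```bash
python3 -m crank '[[[0,0,0],[0,0,-0.014],-1],[[0,0,0],[0,0,-0.008],-1],[[0,0,0],[0,0,-0.003],-1],[[0,0,0],[0,0,-0.003],-1],[[0,0,0],[0,0,0],-1],[[0,0,0],[0,0,0],-1]]'
python3 -m crank '[[[0,0,0],[0.01,0,0],-1],[[0,0,0],[0.006,0,0],-1],[[0,0,0],[0.004,0,0],-1],[[0,0,0],[0.004,0,0],-1],[[0,0,0],[0.004,0,0],-1],[[0,0,0],[0.004,0,0],-1],[[0,0,0],[0.004,0,0],-1],[[0,0,0],[0.004,0,0],-1],[[0,0,0],[0.004,0,0],-1],[[0,0,0],[0.004,0,0],-1],[[0,0,0],[0.004,-0.001,0],-1],[[0,0,0],[0,0,0],-1]]'
```

```text
t: 2.1
tool_pos: [0.5004, 0.0039, 0.078]
orientation: [[-1.0, 0.017, 0.001], [0.017, 1.0, -0.0], [-0.001, -0.0, -1.0]]
ft_force: [1.2, 0.1, 0.1]
width: 0.0944
grasp_force: 0.0
t: 3.1
tool_pos: [0.553, 0.0029, 0.0775]
orientation: [[-1.0, 0.017, 0.001], [0.017, 1.0, 0.0], [-0.001, 0.0, -1.0]]
ft_force: [0.1, 0.5, -0.4]
width: 0.094
grasp_force: 0.0
```

```bash
python3 -m crank '[[[0,0,0],[0.003,0,0],-1],[[0,0,0],[0.003,0,0],-1],[[0,0,0],[0.002,0,0],-1],[[0,0,0],[0.002,0,0],-1],[[0,0,0],[0.001,0,0],-1],[[0,0,0],[0,0,0],-1],[[0,0,0],[0,0,0],-1]]'
python3 - <<'E'
from h import *
b,_=snap('side','pics/c.png')
cv2.imwrite('pics/cc.png',cv2.cvtColor(cv2.resize(b[140:260,210:370],None,fx=5,fy=5,interpolation=2),4))
E
```

```text
t: 3.68
tool_pos: [0.5633, 0.003, 0.0775]
orientation: [[-1.0, 0.017, 0.001], [0.017, 1.0, -0.0], [-0.001, -0.0, -1.0]]
ft_force: [0.0, 0.4, -0.2]
width: 0.0942
grasp_force: 0.0
```

View pics/cc.png

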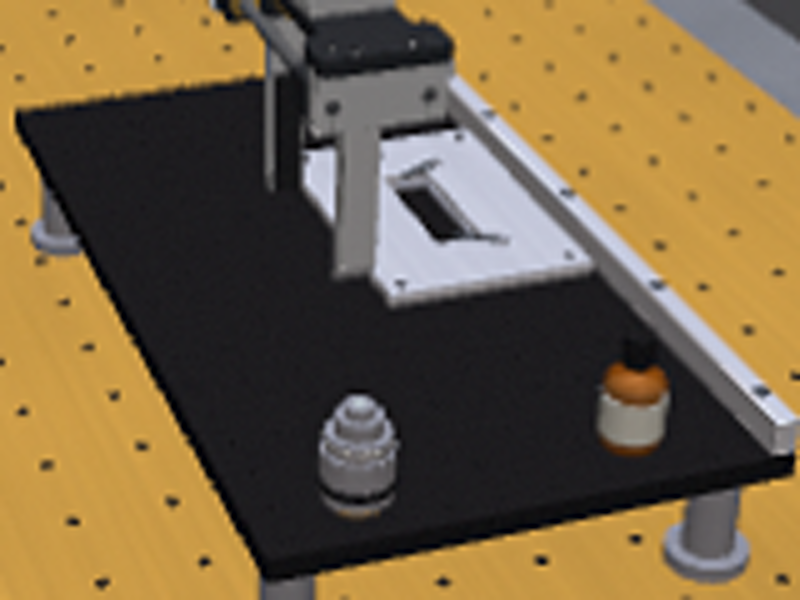

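The insert has turned square; its right far corner at (593,265) is close to the rail, and a thin dark gap is still left. I'll push until the force rises.

```bash
python3 -m crank '[[[0,0,0],[0.001,0,0],-1],[[0,0,0],[0.001,0,0],-1],[[0,0,0],[0.001,0,0],-1],[[0,0,0],[0.001,0,0],-1],[[0,0,0],[0,0,0],-1],[[0,0,0],[0,0,0],-1]]'
python3 -m crank '[[[0,0,0],[0.001,0,0],-1],[[0,0,0],[0.001,0,0],-1],[[0,0,0],[0,0,0],-1],[[0,0,0],[0,0,0],-1]]'
```

```text
t: 4.23
tool_pos: [0.566, 0.003, 0.0774]
orientation: [[-1.0, 0.017, -0.003], [0.017, 1.0, -0.0], [0.003, -0.0, -1.0]]
ft_force: [-5.3, -0.7, 4.0]
width: 0.094
grasp_force: 3.0
t: 4.57
tool_pos: [0.5662, 0.003, 0.0773]
orientation: [[-1.0, 0.016, -0.008], [0.016, 1.0, -0.0], [0.008, -0.0, -1.0]]
ft_force: [-12.0, -0.7, 8.9]
width: 0.0943
grasp_force: 6.2
```

```bash
python3 -m crank '[[[0,0,0],[-0.005,0,0],-1],[[0,0,0],[-0.01,0,0],-1],[[0,0,0],[-0.02,0,0.0],-1],[[0,0,0],[-0.01,0,0.02],-1],[[0,0,0],[0,0,0.03],-1],[[0,0,0],[0,0,0.03],-1],[[0,0,0],[0,0,0.03],-1],[[0,0,0],[0,0,0],-1]]'
python3 - <<'E'
from h import *
cb=np.load('pics/b.png.npy',allow_pickle=True).item()
B=lambda u,v:np.array([210+(u+.5)/5-.5,140+(v+.5)/5-.5])
print(unproj(cb,[B(593,263),B(388,297)],.081))
E
python3 -m crank '[[[0,0,-0.125],[0.008,-0.01,0],0],[[0,0,-0.125],[0.008,-0.01,0],0],[[0,0,-0.125],[0.008,-0.01,0],0],[[0,0,-0.125],[0.008,-0.01,0],0],[[0,0,-0.125],[0.008,-0.01,0],0],[[0,0,-0.125],[0.008,-0.01,0],0],[[0,0,-0.125],[0.008,-0.01,0],0],[[0,0,-0.125],[0.008,-0.01,0],0],[[0,0,-0.125],[0.008,-0.01,0],0],[[0,0,-0.125],[0.008,-0.01,0],0],[[0,0,-0.125],[0.008,-0.01,0],0],[[0,0,-0.125],[0.008,-0.01,0],0]]'
python3 -m crank '[[[0,0,-0.071],[0,0,0],0],[[0,0,0],[0,0,0],0],[[0,0,0],[0,0,0],0]]'
python3 - <<'E'
from h import *
b,_=snap('side','pics/d.png')
cv2.imwrite('pics/dd.png',cv2.cvtColor(cv2.resize(b[140:260,210:370],None,fx=5,fy=5,interpolation=2),4))
E
```

```text
t: 5.23
tool_pos: [0.5284, 0.0022, 0.1947]
orientation: [[-1.0, 0.017, 0.014], [0.017, 1.0, -0.003], [-0.014, -0.002, -1.0]]
ft_force: [0.7, -0.3, 1.2]
width: 0.0936
grasp_force: 0.0
[[ 0.6811191  -0.08091045  0.081     ]
 [ 0.56964234 -0.07869779  0.081     ]]
t: 6.23
tool_pos: [0.6207, -0.1175, 0.1867]
orientation: [[-0.048, 0.999, 0.001], [0.999, 0.048, 0.0], [-0.0, 0.001, -1.0]]
ft_force: [-0.3, 0.1, 0.6]
width: 0.0471
grasp_force: 0.0
t: 6.48
tool_pos: [0.62, -0.117, 0.1868]
orientation: [[0.015, 1.0, 0.0], [1.0, -0.015, 0.0], [0.0, 0.0, -1.0]]
ft_force: [-0.8, 0.2, -0.2]
width: 0.0471
grasp_force: 0.0
```

View pics/dd.png

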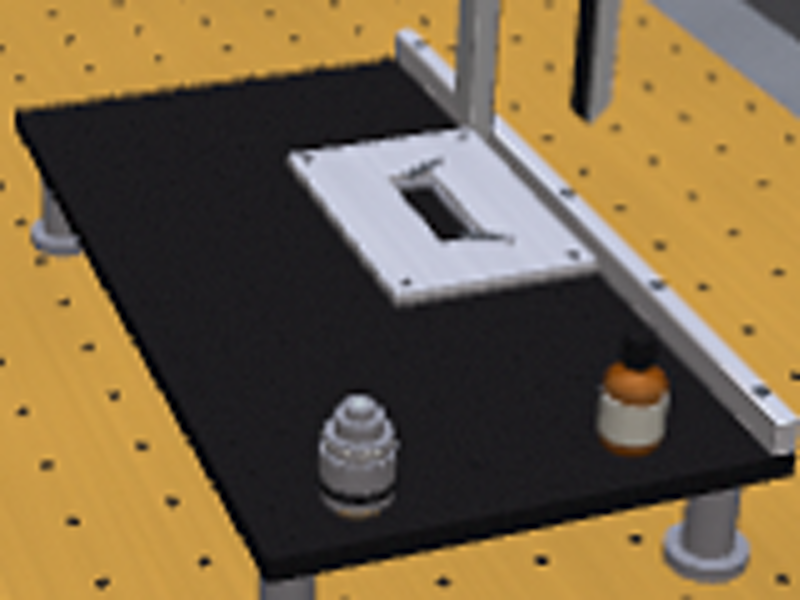

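The plate lies flush along the rail, its right end running from (397,300) to (597,265). Next I go down behind that end.

```bash
python3 -m crank '[[[0,0,0],[0.006,0,-0.03],0],[[0,0,0],[0,0,-0.03],0],[[0,0,0],[0,0,-0.025],0],[[0,0,0],[0,0,-0.014],0],[[0,0,0],[0,0,-0.007],0],[[0,0,0],[0,0,-0.003],0],[[0,0,0],[0,0,0],0],[[0,0,0],[0,0,0],0]]'
python3 -m crank '[[[0,0,0],[0,0.01,0],0],[[0,0,0],[0,0.008,0],0],[[0,0,0],[0,0.005,0],0],[[0,0,0],[0,0.004,0],0],[[0,0,0],[0,0.005,0],0],[[0,0,0],[0,0.005,0],0],[[0,0,0],[0.001,0.006,0],0],[[0,0,0],[0,0.006,0],0],[[0,0,0],[0,0.006,0],0],[[0,0,0],[0,0.006,0],0],[[0,0,0],[0,0.006,0],0],[[0,0,0],[0,0,0],0]]'
```

```text
t: 7.2
tool_pos: [0.6271, -0.1174, 0.0802]
orientation: [[0.017, 1.0, 0.003], [1.0, -0.017, -0.001], [-0.001, 0.003, -1.0]]
ft_force: [0.3, -0.3, 0.8]
width: 0.0467
grasp_force: 0.0
t: 8.2
tool_pos: [0.6271, -0.0485, 0.0784]
orientation: [[0.016, 1.0, 0.0], [1.0, -0.016, 0.001], [0.001, 0.0, -1.0]]
ft_force: [0.5, -0.1, 0.2]
width: 0.0471
grasp_force: 0.0
```

```bash
python3 -m crank '[[[0,0,0],[0,0.006,-0.0005],0],[[0,0,0],[0,0.008,0],0],[[0,0,0],[0.0005,0.008,0],0],[[0,0,0],[0,0.008,0],0],[[0,0,0],[0,0.008,0],0],[[0,0,0],[0,0.008,0],0],[[0,0,0],[0.0005,0.008,0],0],[[0,0,0],[0,0.008,0],0],[[0,0,0],[0,0.008,0],0],[[0,0,0],[0,0.007,0],0],[[0,0,0],[0.0005,0.005,0],0],[[0,0,0],[0,0,0],0]]'
python3 - <<'E'
from h import *
a,_=snap('scene','pics/e.png');b,_=snap('side','pics/e2.png')
o=np.vstack([cv2.resize(a[180:290,200:360],None,fx=2.5,fy=2.5,interpolation=2),cv2.resize(b[120:230,210:370],None,fx=2.5,fy=2.5,interpolation=2)])
o=np.hstack([cv2.resize(a[205:325,270:350],None,fx=5,fy=5,interpolation=2),cv2.resize(b[120:240,250:330],None,fx=5,fy=5,interpolation=2)])
cv2.imwrite('pics/ee.png',cv2.cvtColor(o,4));print(o.shape)
E
```

```text
t: 9.2
tool_pos: [0.6283, 0.0335, 0.0777]
orientation: [[0.016, 1.0, -0.0], [1.0, -0.016, 0.001], [0.001, -0.0, -1.0]]
ft_force: [0.1, -0.3, -0.2]
width: 0.0468
grasp_force: 0.0
(600, 800, 3)
```

View pics/ee.png

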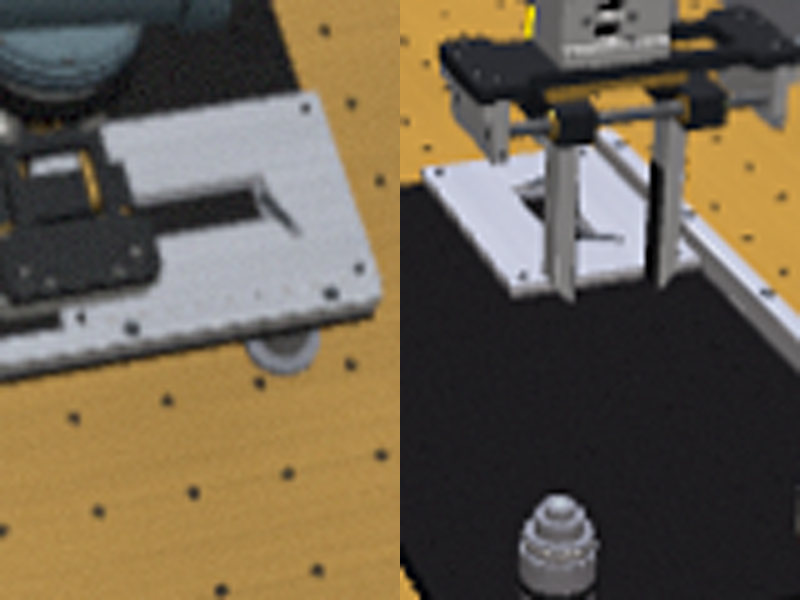

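Run:
```python
from m import *
ca=np.load('pics/a.png.npy',allow_pickle=True).item();cb=np.load('pics/b.png.npy',allow_pickle=True).item()
A=lambda u,v:np.array([270+(u+.5)/5-.5,205+(v+.5)/5-.5]);B=lambda u,v:np.array([250+(u-400+.5)/5-.5,120+(v+.5)/5-.5])
print('A nearleft',unproj(ca,[A(318,93)],.081),'shelf edge pts',unproj(ca,[A(300,91),A(272,3)],.075), 'B',unproj(cb,[B(424,168),B(515,295),B(698,262)],.081))
```

```text
A nearleft [[0.57814353 0.20412864 0.081     ]] shelf edge pts [[0.57221064 0.19725643 0.075     ]
 [0.51693219 0.19871422 0.075     ]] B [[0.58069813 0.20224529 0.081     ]
 [0.57402867 0.03286874 0.081     ]
 [0.68345712 0.03675033 0.081     ]]
```

```bash
python3 -m crank '[[[0,0,0],[0,0.005,0],0],[[0,0,0],[0,0.005,0],0],[[0,0,0],[0.0005,0.005,0],0],[[0,0,0],[0,0.005,0],0],[[0,0,0],[0,0.005,0],0],[[0,0,0],[0,0.004,0],0],[[0,0,0],[0,0.003,0],0],[[0,0,0],[0,0.002,0],0],[[0,0,0],[0,0,0],0],[[0,0,0],[0,0,0],0],[[0,0,0],[0,0,0],0]]'
python3 -m crank '[[[0,0,0],[0,-0.005,0],0],[[0,0,0],[0,-0.015,0],0],[[0,0,0],[0,-0.015,0.0],0],[[0,0,0],[0,0,0.02],0],[[0,0,0],[0,0,0.04],0],[[0,0,0],[0,0,0.04],0],[[0,0,0],[0,-0.04,0.02],0],[[0,0,0],[0,-0.04,0],0],[[0,0,0],[0,-0.04,0],0],[[0,0,0],[0,0,0],0],[[0,0,0],[0,0,0],0]]'
python3 - <<'E'
from h import *
a,_=snap('scene','pics/f.png');b,_=snap('side','pics/f2.png')
o=np.hstack([cv2.resize(a[205:325,270:350],None,fx=5,fy=5,interpolation=2),cv2.resize(b[120:240,250:330],None,fx=5,fy=5,interpolation=2)])
cv2.imwrite('pics/ff.png',cv2.cvtColor(o,4))
E
```

```text
t: 10.22
tool_pos: [0.6293, 0.0661, 0.0782]
orientation: [[0.017, 1.0, 0.001], [1.0, -0.017, 0.0], [0.0, 0.001, -1.0]]
ft_force: [-0.7, -0.5, 0.3]
width: 0.0468
grasp_force: 0.0
t: 11.13
tool_pos: [0.6286, -0.0896, 0.1966]
orientation: [[0.022, 1.0, 0.0], [1.0, -0.022, 0.0], [0.0, 0.0, -1.0]]
ft_force: [-0.4, 0.1, -0.4]
width: 0.0468
grasp_force: 0.0
```

View pics/ff.png

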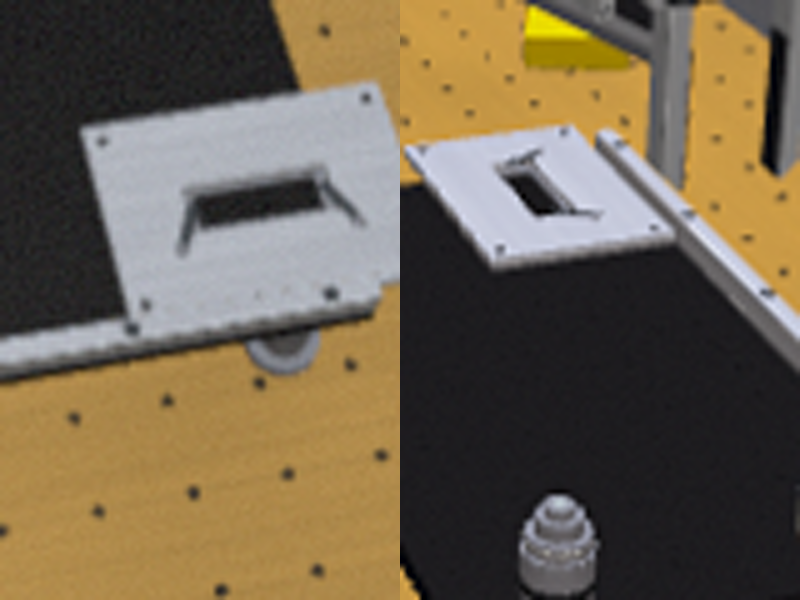

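Run:
```python
from m import *
ca=np.load('pics/a.png.npy',allow_pickle=True).item();cb=np.load('pics/b.png.npy',allow_pickle=True).item()
A=lambda u,v:np.array([270+(u+.5)/5-.5,205+(v+.5)/5-.5]);B=lambda u,v:np.array([250+(u-400+.5)/5-.5,120+(v+.5)/5-.5])
M=[(-.055,-.08),(.055,-.08),(.055,.08),(-.055,.08)]
x,e=fit(M,[(ca,0,A(81,128)),(ca,3,A(377,82)),(cb,0,B(495,266)),(cb,1,B(675,240)),(cb,2,B(575,126)),(cb,3,B(406,148))],0,[.63,.15,0],.081)
y=np.array([.57197,-.0274,-.0165]);c,s=np.cos(y[2]),np.sin(y[2])
a=x[2];Q=np.array(M)@np.array([[np.cos(a),np.sin(a)],[-np.sin(a),np.cos(a)]])+x[:2]
print(x,e,(Q-y[:2])@np.array([[c,-s],[s,c]])-[.113,.225])
```

```text
[ 0.63276638  0.15332355 -0.02672968] 1.085902338673094 [[-0.11100918 -0.12273114]
 [-0.00101494 -0.12385639]
 [ 0.00062179  0.03613524]
 [-0.10937246  0.03726048]]
```

```bash
python3 -c "
from cell import env
print(env.close_job())"
```

```text
the job is handed in; nothing more can be done
None
```

I handed the job in. By my last camera measurement the insert lies flush against the rail (corners within about 1 mm) with its left end about 37 mm past the shelf's left end; the verdict was not returned.

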